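Unscrew the cap of the braced jar and hold it over the mouth

TASK

The square glass jar of nuts stands braced in a wooden jar stand, tightly closed by a twist-off metal cap, with the stand's keeper arm lying over it. Swing the keeper arm well clear of the jar (about a quarter turn, to the right), then unscrew the cap anticlockwise, roughly a quarter turn, just until it comes free, without pulling the jar up in its stand, and lift the cap straight up. Finish while still holding the cap level about 3 cm above the jar's mouth, neither letting go nor putting it down, and leave the other things on the worktop where they are.

Things in the scene. Friction and masses are not known exactly. Their poses are not given: they have to be found in the camera images.
- stand: wooden jar stand fixed to the worktop: board 195 x 105 x 8 mm with a square pocket (79 mm inside, walls to 40 mm above the worktop) that keeps the jar from turning and shifting but not from being lifted. Origin on the worktop under the pocket's centre; x points back from the pocket to the steel post of the keeper arm, 105 mm away, y to the left, z up.
- keeper (a joint): keeper arm, a steel bar on a vertical hinge on the stand's post: 0 = along the stand's -x right over the cap; grows anticlockwise from above as the knob end swings right, to the stand's -y; stop at 1.75 rad; starts at 0 to 0.2. Stays where it is left (about 1.2 N at the knob moves it). Underside 5 mm above the cap, bar top 144 mm above the worktop; ends in a 40 mm disc.
- keeper_knob (a point): centre of the top of the upright black knob at the end of the keeper arm, 105 mm from the hinge axis and 186 mm above the worktop; knob 18 mm diameter, 38 mm tall, turns with the arm.
- keeper_hinge (a point): point on the keeper arm's vertical hinge axis, 130 mm above the worktop, fixed to the stand.
- jar: square glass jar of nuts, body 76 x 76 mm, shoulder from 76 to 89 mm, round 40 mm neck, rim of the mouth 110 mm above its underside; 0.36 to 0.6 kg. Origin at the centre of its underside, z up, standing on the pocket's floor 8 mm above the worktop. Two ledges on the neck, centred on its +x and -x and each 90 degrees wide, hold the cap's lugs down.
- cap: round ribbed steel twist-off cap, 59 mm diameter (61 over the ribs), 24 mm high; origin at the centre of its underside, z up. Closed, its underside is 93 mm above the jar's underside (top 125 mm above the worktop). A sprung seal presses it up with about 18 N, so it takes about 0.2 N m to turn; once free the seal raises it up to 3 mm. Its x axis starts -0.15 to 0.35 rad from the jar's x axis.
- cap_lug (a point): point on the cap's top edge above its +x lug, 24 mm from the axis; a raised bar on the top runs along the line of the two lugs (inside the skirt on the cap's +x and -x), which hook under the jar's ledges. Turned anticlockwise from above the cap is free when its x axis is 60 to 120 degrees (1.05 to 2.1 rad) past the jar's x axis.
- flat_tin: bystander: flat round tin, 86 mm diameter, 40 mm high, left of the stand
- spice_jar: bystander: spice jar, 46 mm diameter, 105 mm tall, behind the stand on the left
- sardine_tin: bystander: flat oblong tin 63 x 105 x 24 mm, right of the stand
- timer: bystander: kitchen timer, 67 mm diameter, 54 mm high
- low_tin: bystander: round tin, 75 mm diameter, 58 mm high, far left

How it is judged:
On the way, in this order (a step that is already met when the one before it is completed fails the run):
1. the keeper arm is swung clear (past 1.0 rad) while the cap is still on the jar (value of joint keeper above 1 rad and z of cap in the frame of jar below 0.1 m), for 0.1 s.
2. the cap is unscrewed (0.87 rad or more past the jar's x axis) while still down on the neck (x of cap_lug in the frame of jar below 0.0155 m and z of cap in the frame of jar below 0.105 m), for 0.05 s.
At the end, for the whole second after the job is handed in: The fingers hold the cap still, level within 0.2 rad, its underside 10 to 60 mm above the jar's rim and within 20 mm of the jar's axis, touching neither jar nor stand; the keeper arm is beyond 0.95 rad; the jar stands upright, down in its pocket (z of cap in the frame of jar between 0.12 and 0.17 m and horizontal distance between cap and jar below 0.02 m and angle between cap's own z axis and vertical below 0.2 rad and contact force between the fingers and cap above 1 N and contact force between cap and jar below 0.1 N and contact force between cap and stand below 0.1 N and linear speed of cap below 0.03 m/s and value of joint keeper above 0.95 rad and horizontal distance between jar and stand below 0.006 m and z of jar in the frame of stand below 0.012 m and angle between jar's own z axis and vertical below 0.08 rad); the arm keeps its last pose, push and grip.
It fails at once if the jar is pulled up more than 10 mm in the stand (z of jar in the frame of stand above 0.018 m).
It fails at once if a bystander is moved more than 30 mm (distance of any of flat_tin, spice_jar, sardine_tin, timer, low_tin from where it was at the start of the episode above 0.03 m).
It also fails if it takes over 48 s, if anything falls off the work surface, if the arm or the gripper's body presses on something with over 40 N, if the wrist force passes 120 N, or if a joint passes its speed limit or range.

ROBOT

A 7-joint arm with a two-finger parallel gripper is mounted at the origin on a cart in front of the work surface, level with it; the furniture and walls round the work are solid. World frame = base frame: x ahead of the robot, y to its left, z up, the work surface at z = 0. Lengths are in m, angles in rad, forces in N, time in s.
With the tool pointing down it reaches from about 0.425 to 1.025 m from the base axis. Payload 9.4 kg.
Tool frame: the origin (TCP) lies at the very end of the fingers, on their centre line; the grasp point (between the pads) lies 19 mm behind it (manip.tcp_to_grasp is the distance from the TCP to the grasp point, in m); z points along the fingers, y is the line along which they close (so a half turn about z gives the same grasp; the last joint's range is limited). The gripper opens to 93 mm and grips with 3 to 60 N. Pads are 15 mm wide; open, the fingers measure 128 mm over their backs; the gripper's body (75 mm by 188 mm) begins 65 mm behind the grasp point.
Start: joints at [-1.276, 0.599, -0.003, 1.599, 0.002, 0.943, -0.08], TCP at [0.263, 0.675, 0.219] pointing down, gripper open.
Joint ranges: [-2.57, 2.57], [-0.35, 1.97], [-1.29, 1.29], [0.11, 2.56], [-1.05, 4.19], [0.11, 1.86], [-2.63, 2.63]. Speed limits (rad/s): [2.22, 2.22, 3.01, 3.01, 3.14, 3.14, 3.14].

INTERFACE

Orientations are given as a rotation vector (axis times angle).
In Python, from bench import manip, imaging, workorder gives the robot as it stands (manip), with the cameras (imaging) and the job (workorder).
- The arm moves only by the tool advance, called after ">>>" in YAML: its name, and indented under it one key for each argument. Schema: {"type":"object","properties":{"increments":{"type":"object","properties":{"dx":{"type":"array","items":{"type":"number"},"minItems":1,"maxItems":10},"dy":{"type":"array","items":{"type":"number"},"minItems":1,"maxItems":10},"dz":{"type":"array","items":{"type":"number"},"minItems":1,"maxItems":10},"rz":{"type":"array","items":{"type":"number"},"minItems":1,"maxItems":10},"jaw":{"type":"array","items":{"type":"number"},"minItems":1,"maxItems":10}},"additionalProperties":false,"required":["dx","dy","dz","rz","jaw"]},"only":{"type":"string"},"quiet":{"type":"boolean"},"lines":{"type":"string"}},"required":["increments"],"additionalProperties":false}. increments is an object with one list for each field, all of the same length, 1 to 10, a row being the entries at one place: dx, dy, dz (the shift in parts of the range, where 1.0 means 0.8 m), rz (a turn about the tool's z in a scale on which 1.0 is 2 rad), jaw (the finger opening in m); each row is the pose to reach, as a shift and turn from the pose commanded when the call began, along the tool's axes at that moment; what a row does not reach only later rows make up. A row lasts 1/8 s, in which the tool goes at most 0.0625 m and 0.188 rad, less where a joint would pass 70% of its speed; a pose out of reach is approached as far as the arm can. The fingers move at their own pace and stop on an object; the grip force is fixed at half the most. Time passes only in rows, so rows that do not move let the fingers close. The tool returns the time, the measured TCP pose, the force, the opening and the grip force at its end. only (a regular expression) keeps the lines of the reply that match it, lines (a string "A,B") keeps lines A to B, and quiet returns only ok. No shift or turn number may pass 1 either way. Input that does not fit is refused with a message, and nothing moves.
- manip.get_obs(): the state, without advancing time (a new reading comes with each control period).
- imaging.grab_frame(name): name is "scene" or "top"; returns a dict with "img" (480x640x3 uint8, red, green, blue), "intrinsics" (3x3 intrinsics, pixels), "R" (3x3) and "t" (3): a world point X has camera coordinates R X + t. Camera axes: x right, y down, z forward; pixel columns grow to the right and rows downward; lengths in m; the calibration is good to about 2 mm. A picture is of the moment at which its call begins. There is no depth.
- workorder.job_done(): hands the job in; it is judged then, once.
The state is a dict: "t": time; "joint_pos": joint angles; "dq": joint speeds; "joint_efforts": joint torques, N m; "ee_pos": TCP position; "eef_rot": TCP orientation; "contact_force": force on the tool from outside, world axes, zero at the start; "ft_torque": the same for the moment, N m; "opening": finger opening in m; "grasp_force": force on a finger pad.
Only numpy, scipy, OpenCV 4.12 (cv2) and the standard library are available. Lean on these libraries where they do the work, as an engineer would, in place of code of your own. Each camera call takes 0.05 s, during which the arm holds its last target. There are 200 camera calls.

## Working session

There is one attempt and no reset: what is moved stays moved. The work goes in short steps, Python scripts to look and compute and a tool call to move; the robot and the scene stay as the last step left them, time stands still between calls to the robot, and variables do not carry over. Pictures are saved under pics/ and viewed, at most 10 in all, crops included, and the job is handed in when it is done.

```bash
ls; mkdir -p pics
```

Create h.py:
```python
import numpy as np, cv2
from bench import manip, imaging, workorder
def grab(n,save=None):
    f=imaging.grab_frame(n)
    if save: cv2.imwrite('pics/'+save,cv2.cvtColor(f['img'],cv2.COLOR_RGB2BGR))
    return f
def ray(f,u,v,z):
    K,R,t=map(np.array,(f['intrinsics'],f['R'],f['t']))
    d=R.T@np.linalg.solve(K,[u,v,1.]); c=-R.T@t
    return c+d*(z-c[2])/d[2]
def proj(f,X):
    K,R,t=map(np.array,(f['intrinsics'],f['R'],f['t']))
    p=K@(R@np.array(X)+t); return p[:2]/p[2]
```

Run:
```python
from h import *
for n in('scene','top'):
    f=grab(n,n+'0.png'); print(n,-np.array(f['R']).T@f['t'])
o=manip.get_obs();print(o['t'],o['ee_pos'],o['eef_rot'],o['opening'])
```

```text
bench.py
pics
scene [ 0.11511147 -0.13377123  0.74291978]
top [0.39835784 0.29489756 0.98939632]
0.1 [0.26322319 0.67507595 0.21785808] [-5.80488584e-01 -3.08736617e+00  2.13375322e-03] 0.09299939743565605
```

View pics/top0.png

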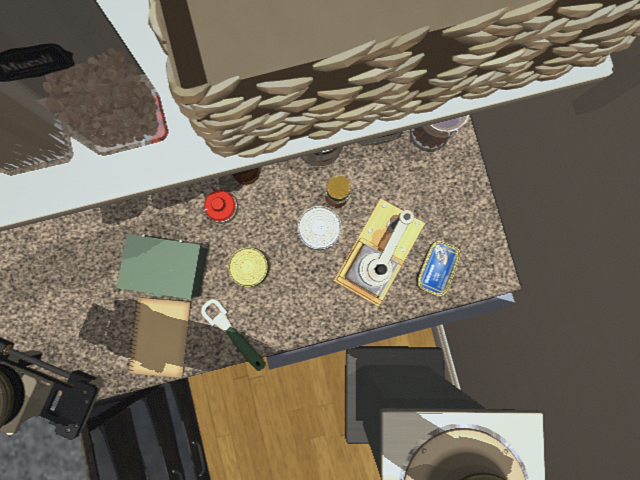

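View pics/scene0.png

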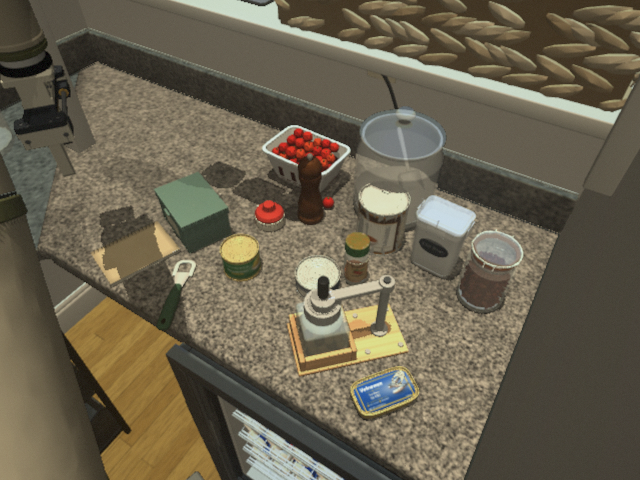

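The top view shows the stand near (380,258), with the knob at about (381,269), the hinge post at (405,217) and the sardine tin at (438,267). In the scene view the knob is near (323,285) and the post top near (387,283). I'll zoom in on the stand in both.

Run:
```python
from h import *
f=grab('top');g=grab('scene')
a=cv2.resize(f['img'][190:310,320:480],None,fx=5,fy=5,interpolation=cv2.INTER_CUBIC)
b=cv2.resize(g['img'][260:380,270:430],None,fx=5,fy=5,interpolation=cv2.INTER_CUBIC)
cv2.imwrite('pics/ta.png',a[...,::-1]);cv2.imwrite('pics/sa.png',b[...,::-1])
for n,u,v,z in(('knob',381,269,.186),('hinge',405,217,.144)):print(n,ray(f,u,v,z))
print('scene knob',ray(g,323,279,.186),'post',ray(g,387,281,.144))
```

```text
knob [0.42424405 0.18729685 0.186     ]
hinge [0.51723915 0.13927279 0.144     ]
scene knob [0.42337084 0.18204232 0.186     ] post [0.51817842 0.13399443 0.144     ]
```

View pics/ta.png

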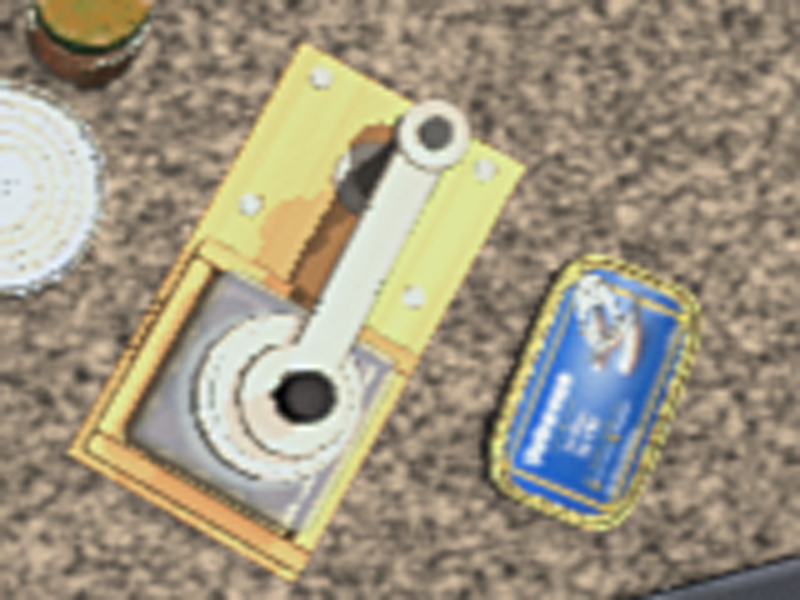

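View pics/sa.png

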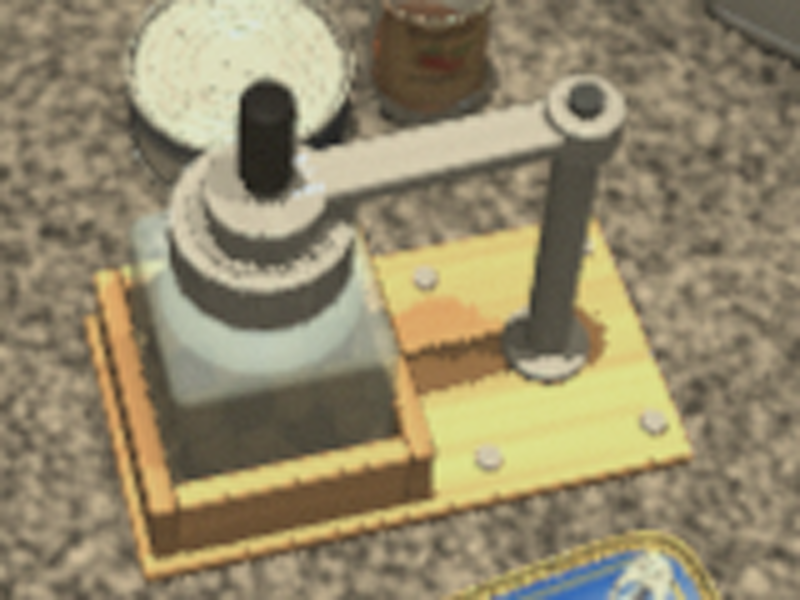

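The top crop shows the knob top at (305,397), the hinge at (435,132), the cap disc centred at about (278,397), and the board corners at (72,455), (295,578), (307,45) and (525,165). In the scene crop the knob top is at (267,95) and the hinge top at (587,98).

Run:
```python
from h import *
f=grab('top');g=grab('scene')
T=lambda x,y:(320+x/5-.4,190+y/5-.4); S=lambda x,y:(270+x/5-.4,260+y/5-.4)
c=[ray(f,*T(*p),.008)[:2] for p in((72,455),(295,578),(525,165),(307,45))]
print('board',np.round(c,4)); c=np.array(c)
print('sides',[np.round(np.linalg.norm(c[i]-c[(i+1)%4]),4) for i in range(4)])
d=(c[3]+c[2]-c[0]-c[1]);yaw=np.arctan2(d[1],d[0]);print('yaw',yaw, 'edge yaws',[np.arctan2(*(c[b]-c[a])[::-1]) for a,b in((0,3),(1,2))])
print('board centre',c.mean(0))
k=ray(f,*T(305,397),.186);h=ray(f,*T(435,132),.146);cp=ray(f,*T(278,397),.125)
k2=ray(g,*S(267,95),.186);h2=ray(g,*S(587,98),.146)
print('knob',k,k2,'hinge',h,h2,'cap',cp)
# scene board corners
cs=np.array([ray(g,*S(*p),.008)[:2] for p in((148,575),(692,455),(600,222))]);print('scene corners',cs, np.arctan2(*(cs[1]-cs[0])[::-1]))
for a,b in((k,h),(k2,h2)):
    v=(b-a)[:2];print('len',np.hypot(*v),'arm dir',np.arctan2(v[1],v[0]))
u=np.array([np.cos(yaw),np.sin(yaw)])
print('pocket from hinge',h[:2]-.105*u,h2[:2]-.105*u)
```

```text
board [[0.4057 0.2581]
 [0.3576 0.1684]
 [0.5253 0.0744]
 [0.5738 0.1631]]
sides [np.float64(0.1017), np.float64(0.1923), np.float64(0.1012), np.float64(0.1931)]
yaw -0.5126607615899293 edge yaws [np.float64(-0.5140857183162721), np.float64(-0.5112297946889913)]
board centre [0.46559412 0.16599815]
knob [0.42423678 0.18795768 0.186     ] [0.42388746 0.18258765 0.186     ] hinge [0.51875933 0.1368206  0.146     ] [0.51955852 0.13549353 0.146     ] cap [0.42609606 0.18943584 0.125     ]
scene corners [[0.35441969 0.16359532]
 [0.52148845 0.0693616 ]
 [0.57223947 0.15548056]] -0.5135597555797496
len 0.10746866424998738 arm dir -0.4959101892388614
len 0.10663398377393316 arm dir -0.4574287372143859
pocket from hinge [0.42725787 0.18832286] [0.42805706 0.18699579]
```

Add to h.py:
```python
from scipy.spatial.transform import Rotation as Rn
def go(target,yang=None):
    "tool-axes shift to a world TCP target; yang = wanted world angle of tool y (mod pi)"
    o=manip.get_obs();R=Rn.from_rotvec(o['eef_rot']).as_matrix()
    d=R.T@(np.array(target)-o['ee_pos']); a=np.arctan2(R[1,1],R[0,1])
    t=None if yang is None else -((yang-a+np.pi/2)%np.pi-np.pi/2)
    print('t',o['t'],'pos',np.round(o['ee_pos'],4),'yang',round(a,3),'q',np.round(o['joint_pos'],2),'shift',np.round(d,4),'n',round(np.linalg.norm(d)/.0625,1),'turn',t)
hinge=np.array([.519,.136]); pocket=np.array([.4275,.1875]); yaw=-.513
def knob(q): a=np.pi+yaw+q; return hinge+.105*np.array([np.cos(a),np.sin(a)])
```

```bash
python3 -c "
from h import *
print(knob(.03)); go([*knob(.03),.225],yaw+np.pi/2+.03)"
```

```text
[0.42601141 0.184766  ]
t 0.3 pos [0.2633 0.6753 0.2183] yang 1.199 q [-1.28  0.6  -0.    1.6   0.    0.94 -0.08] shift [-0.3297 -0.398  -0.0065] n 8.3 turn 0.11126524544642802
```

The rows are not in the units I measure in: shifts go in shares of 0.8 m and turns go in shares of 2 rad. I convert before sending: -0.398 m is -0.4975, -0.33 m is -0.4125, 0.11 rad is 0.055.

>>> advance:
  increments: {"dx":[-0.4125,-0.4125,-0.4125,-0.4125,-0.4125,-0.4125,-0.4125,-0.4125,-0.4125,-0.4125],"dy":[-0.4975,-0.4975,-0.4975,-0.4975,-0.4975,-0.4975,-0.4975,-0.4975,-0.4975,-0.4975],"dz":[-0.0088,-0.0088,-0.0088,-0.0088,-0.0088,-0.0088,-0.0088,-0.0088,-0.0088,-0.0088],"rz":[0.055,0.055,0.055,0.055,0.055,0.055,0.055,0.055,0.055,0.055],"jaw":[0.05,0.05,0.05,0.05,0.05,0.05,0.05,0.05,0.05,0.05]}

```text
t: 1.55
ee_pos: [0.4267, 0.1836, 0.2259]
eef_rot: [0.754, 3.049, 0.0]
contact_force: [-0.2, 0.7, -0.1]
opening: 0.05
grasp_force: 0.0
```

```bash
python3 -c "
from h import *
go([.425,.1855,.158],yaw+np.pi/2+.03)"
```

```text
t 1.55 pos [0.4267 0.1836 0.2259] yang 1.086 q [-0.58  0.28  0.07  2.17 -0.03  0.69  0.59] shift [0.0025 0.0009 0.0679] n 1.1 turn -0.001954746288549414
```

In the tool's units: 0.066 m is 0.0825, 0.04 m is 0.05.

>>> advance:
  increments: {"dx":[0.0025,0.0025,0.0025],"dy":[0.0013,0.0013,0.0013],"dz":[0.05,0.0825,0.0825],"rz":[0,0,0],"jaw":[0.05,0.05,0.05]}

```text
t: 1.92
ee_pos: [0.4237, 0.1876, 0.1583]
eef_rot: [-0.746, -3.049, 0.003]
contact_force: [0.7, -0.5, 0.3]
opening: 0.0498
grasp_force: 0.0
```

Run:
```python
from h import *
grab('scene','s1.png')
import cv2
i=cv2.imread('pics/s1.png')[200:400,220:460];cv2.imwrite('pics/s1c.png',cv2.resize(i,None,fx=3,fy=3))
o=manip.get_obs()
for q in(.3,.6,.9,1.2,1.5): go([*(o['ee_pos'][:2]+knob(q)-knob(.03)),.16])
```

```text
t 1.975 pos [0.4244 0.1877 0.1594] yang 1.091 q [-0.58  0.39  0.05  2.24 -0.04  0.52  0.6 ] shift [-0.0037 -0.028  -0.0006] n 0.5 turn None
t 1.975 pos [0.4244 0.1877 0.1594] yang 1.091 q [-0.58  0.39  0.05  2.24 -0.04  0.52  0.6 ] shift [-0.0164 -0.0567 -0.0006] n 0.9 turn None
t 1.975 pos [0.4244 0.1877 0.1594] yang 1.091 q [-0.58  0.39  0.05  2.24 -0.04  0.52  0.6 ] shift [-0.0371 -0.0804 -0.0006] n 1.4 turn None
t 1.975 pos [0.4244 0.1877 0.1594] yang 1.091 q [-0.58  0.39  0.05  2.24 -0.04  0.52  0.6 ] shift [-0.0637 -0.0969 -0.0006] n 1.9 turn None
t 1.975 pos [0.4244 0.1877 0.1594] yang 1.091 q [-0.58  0.39  0.05  2.24 -0.04  0.52  0.6 ] shift [-0.0941 -0.1047 -0.0006] n 2.3 turn None
```

View pics/s1c.png

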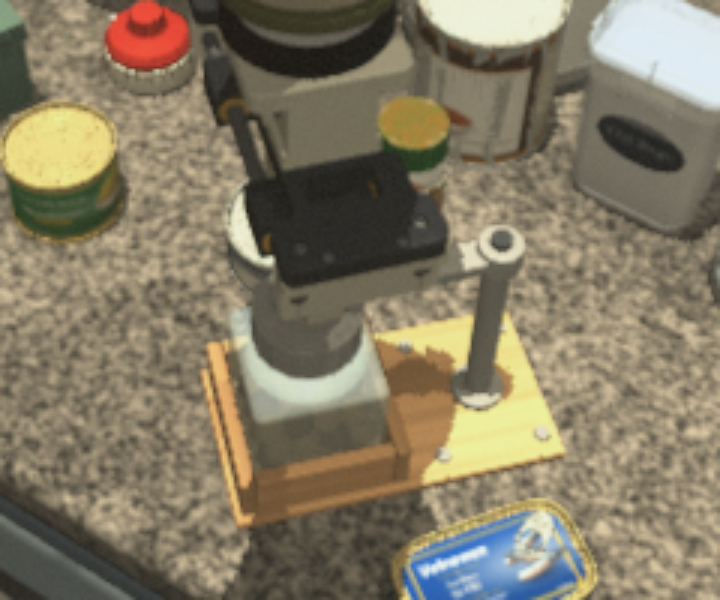

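The fingers straddle the knob above the disc, near (300,280) in the crop, with no contact force. I'll narrow them loosely and swing the arm round.

In the tool's units: -0.104 m is -0.13, -0.101 m is -0.1263, -1.2 rad is -0.6.

>>> advance:
  increments: {"dx":[0,0,-0.0025,-0.01,-0.0225,-0.04,-0.06,-0.0775,-0.0963,-0.115],"dy":[0,0,-0.0263,-0.0513,-0.0738,-0.0938,-0.11,-0.12,-0.1263,-0.13],"dz":[0,0,0,0,0,0,0,0,0,0],"rz":[0,0,-0.08,-0.16,-0.24,-0.32,-0.4,-0.475,-0.55,-0.6],"jaw":[0.026,0.026,0.026,0.026,0.026,0.026,0.026,0.026,0.026,0.026]}

```text
t: 3.22
ee_pos: [0.4582, 0.0512, 0.1602]
eef_rot: [1.109, -2.939, 0.001]
contact_force: [-0.4, 1.5, -0.4]
opening: 0.0258
grasp_force: 0.8
```

```bash
python3 -c "
from h import *
go([*knob(1.5),.16],yaw+np.pi/2+1.2)"
```

```text
t 3.225 pos [0.4582 0.0512 0.1602] yang 2.293 q [-0.01  0.39 -0.3   2.23  0.22  0.54  1.81] shift [-0.0003 -0.004   0.0002] n 0.1 turn 0.03478657366917748
```

In the tool's units: -0.085 m is -0.1063, -0.04 m is -0.05.

>>> advance:
  increments: {"dx":[0,0,0,0,0,0],"dy":[0,0,0,0,0,0],"dz":[0,0,-0.05,-0.1063,-0.1063,-0.1063],"rz":[0,0,0,0,0,0],"jaw":[0.05,0.05,0.05,0.08,0.092,0.092]}

```text
t: 3.98
ee_pos: [0.4578, 0.0521, 0.2445]
eef_rot: [-1.104, 2.941, -0.001]
contact_force: [0.4, 0.2, 1.0]
opening: 0.0753
grasp_force: 0.0
```

Run:
```python
from h import *
f=grab('top');g=grab('scene')
a=cv2.resize(f['img'][190:310,320:480],None,fx=5,fy=5,interpolation=cv2.INTER_CUBIC)
b=cv2.resize(g['img'][240:380,250:410],None,fx=4,fy=4,interpolation=cv2.INTER_CUBIC)
cv2.imwrite('pics/t2.png',a[...,::-1]);cv2.imwrite('pics/s2.png',b[...,::-1])
```

```text
(no output)
```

View pics/t2.png

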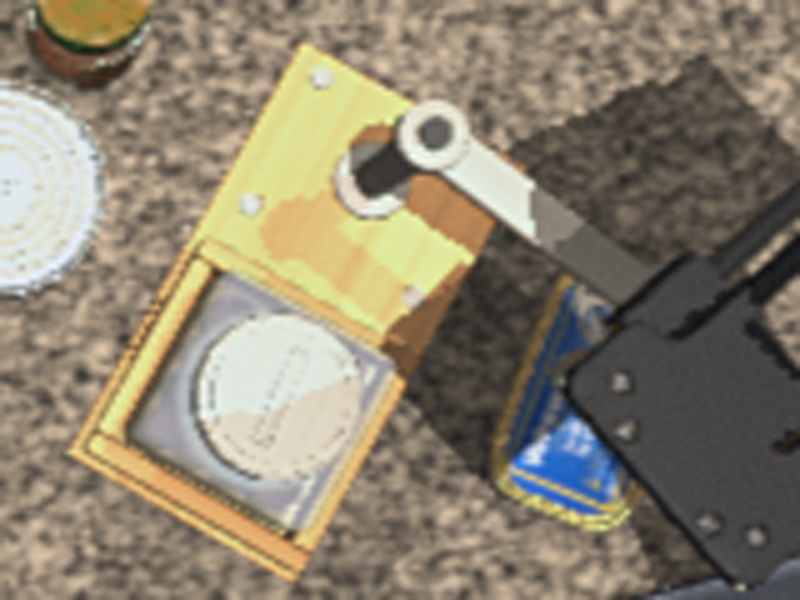

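View pics/s2.png

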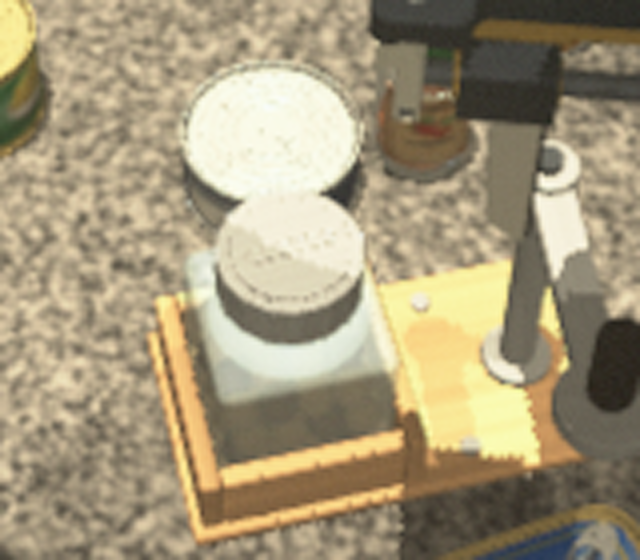

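The top crop shows the cap clear, its face centred near (281,396), with the raised bar running from (258,445) to (305,350). The keeper lies off to the right. In the scene crop the cap face is centred near (290,251).

Run:
```python
from h import *
f=grab('top');g=grab('scene')
T=lambda x,y:(320+x/5-.4,190+y/5-.4); S=lambda x,y:(250+x/4-.4,240+y/4-.4)
print('cap',ray(f,*T(281,396),.125),ray(g,*S(290,251),.125))
a,b=ray(f,*T(258,445),.125),ray(f,*T(305,350),.125);d=b-a;print('bar rel',np.arctan2(d[1],d[0])-yaw,np.hypot(d[0],d[1]))
a,b=ray(g,*S(238,265),.125),ray(g,*S(325,237),.125);d=b-a;print('bar rel',np.arctan2(d[1],d[0])-yaw)
a=ray(f,*T(435,132),.146);b=ray(f,*T(640,285),.144);d=b-a;print('keeper',np.arctan2(d[1],d[0])-np.pi-yaw+2*np.pi)
go([.427,.1875,.20],.9)
```

```text
cap [0.42646237 0.18836905 0.125     ] [0.42403195 0.18374836 0.125     ]
bar rel 0.05374385708492685 0.03778040926680806
bar rel 0.13771276269759075
keeper 1.448409635807332
t 4.175 pos [0.4577 0.0519 0.2437] yang 2.289 q [ 0.05  0.27 -0.35  2.14  0.13  0.76  1.9 ] shift [-0.0662  0.1223  0.0437] n 2.3 turn 1.3891367403601853
```

In the tool's units: 0.122 m is 0.1525, 0.08 m is 0.1, 1.39 rad is 0.695.

>>> advance:
  increments: {"dx":[-0.025,-0.05,-0.0838,-0.0838,-0.0838,-0.0838,-0.0838,-0.0838,-0.0838],"dy":[0.05,0.1,0.1525,0.1525,0.1525,0.1525,0.1525,0.1525,0.1525],"dz":[0,0,0,0,0,0,0,0,0],"rz":[0.09,0.18,0.27,0.36,0.45,0.54,0.63,0.695,0.695],"jaw":[0.093,0.093,0.093,0.093,0.093,0.093,0.093,0.093,0.093]}

```text
t: 5.3
ee_pos: [0.4281, 0.1878, 0.244]
eef_rot: [-1.033, -2.966, 0.002]
contact_force: [0.7, -0.8, -0.1]
opening: 0.093
grasp_force: 0.0
```

```bash
python3 -c "
from h import *
go([.426,.187,.100],.9)"
```

```text
t 5.3 pos [0.4281 0.1878 0.244 ] yang 0.9 q [-0.46  0.26 -0.1   2.14  0.04  0.75  0.32] shift [ 0.0011 -0.0018  0.144 ] n 2.3 turn 0.000263350990316491
```

In the tool's units: 0.144 m is 0.18, 0.135 m is 0.1688.

>>> advance:
  increments: {"dx":[0.0013,0.0013,0.0013,0.0013,0.0013,0.0013,0.0013],"dy":[-0.0013,-0.0013,-0.0013,-0.0013,-0.0013,-0.0013,-0.0013],"dz":[0.0625,0.1125,0.15,0.1688,0.18,0.18,0.18],"rz":[0,0,0,0,0,0,0],"jaw":[0.093,0.093,0.093,0.093,0.093,0.093,0.093]}

```text
t: 6.18
ee_pos: [0.4273, 0.1877, 0.1011]
eef_rot: [1.035, 2.966, 0.001]
contact_force: [-0.4, 1.0, 0.7]
opening: 0.0927
grasp_force: 0.0
```

>>> advance:
  increments: {"dx":[0,0,0,0,0,0],"dy":[0,0,0,0,0,0],"dz":[0,0,0,0,0,0],"rz":[0,0,0,0,0,0],"jaw":[0.05,0.05,0.05,0.05,0.05,0.05]}

```text
t: 6.92
ee_pos: [0.4268, 0.1872, 0.1006]
eef_rot: [-1.036, -2.966, 0.001]
contact_force: [-2.2, -2.5, 3.6]
opening: 0.0594
grasp_force: 30.0
```

In the tool's units: -0.15 rad is -0.075.

>>> advance:
  increments: {"dx":[0,0,0,0,0,0,0,0,0,0],"dy":[0,0,0,0,0,0,0,0,0,0],"dz":[0,0,0,0,0,0,0,0,0,0],"rz":[-0.075,-0.15,-0.225,-0.3,-0.375,-0.45,-0.525,-0.6,-0.675,-0.675],"jaw":[0.05,0.05,0.05,0.05,0.05,0.05,0.05,0.05,0.05,0.05]}

```text
t: 8.18
ee_pos: [0.4278, 0.1885, 0.1013]
eef_rot: [-1.048, 2.959, 0.002]
contact_force: [-0.4, 0.8, 10.5]
opening: 0.0591
grasp_force: 30.0
```

Run:
```python
from h import *
o=manip.get_obs();print(o['ft_torque'],o['contact_force'])
go([.4268,.1872,.1006],2.25)
g=grab('scene');f=grab('top')
a=cv2.resize(f['img'][190:310,320:480],None,fx=2.5,fy=2.5);b=cv2.resize(g['img'][240:360,250:410],None,fx=2.5,fy=2.5)
cv2.imwrite('pics/both3.png',np.hstack([a,b])[...,::-1])
```

```text
[0.03614486 0.37685992 0.08119994] [-0.41380288  0.8331101  10.49220053]
t 8.175 pos [0.4278 0.1885 0.1013] yang 2.251 q [-0.21  0.52 -0.45  2.26  0.52  0.45  1.17] shift [ 0.0016 -0.0004  0.0007] n 0.0 turn 0.0013356105706474608
```

View pics/both3.png

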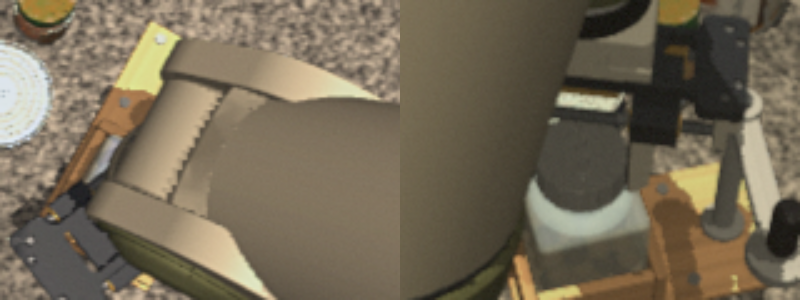

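The scene half shows the cap held in the fingers at about (580,160) with the jar still down. The gripper now carries an upward seal push of about 10 N, so the cap looks free. I'll lift a little and check the force.

In the tool's units: -0.004 m is -0.005, -0.002 m is -0.0025.

>>> advance:
  increments: {"dx":[0,0,0],"dy":[0,0,0],"dz":[-0.0025,-0.005,-0.005],"rz":[0,0,0],"jaw":[0.05,0.05,0.05]}

```text
t: 8.65
ee_pos: [0.4271, 0.1877, 0.1046]
eef_rot: [-1.045, 2.963, 0.0]
contact_force: [0.2, -0.2, -0.7]
opening: 0.0593
grasp_force: 30.0
```

The force is now just the cap's weight, so it is free. Lifting straight up.

In the tool's units: -0.043 m is -0.0538, -0.038 m is -0.0475.

>>> advance:
  increments: {"dx":[0,0,0,0,0,0,0,0],"dy":[0,0,0,0,0,0,0,0],"dz":[-0.0125,-0.025,-0.0375,-0.0475,-0.0538,-0.0538,-0.0538,-0.0538],"rz":[0,0,0,0,0,0,0,0],"jaw":[0.05,0.05,0.05,0.05,0.05,0.05,0.05,0.05]}

```text
t: 9.65
ee_pos: [0.4269, 0.1875, 0.1474]
eef_rot: [1.045, -2.962, 0.0]
contact_force: [-1.0, -0.8, -1.4]
opening: 0.0593
grasp_force: 30.0
```

Run:
```python
from h import *
g=grab('scene');b=cv2.resize(g['img'][220:380,240:420],None,fx=3.5,fy=3.5)
cv2.imwrite('pics/s4.png',b[...,::-1]);go([.426,.187,.148])
```

```text
t 9.7 pos [0.4269 0.1876 0.1474] yang 2.249 q [-0.14  0.45 -0.53  2.22  0.43  0.57  1.25] shift [ 0.0011  0.0001 -0.0006] n 0.0 turn None
```

View pics/s4.png

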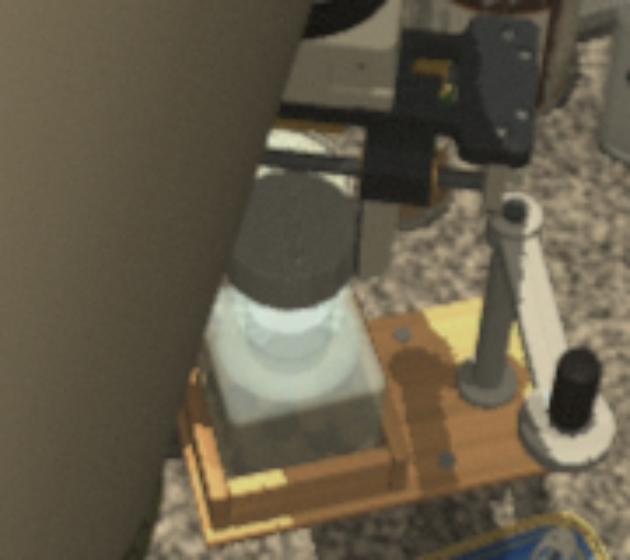

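The cap at (297,235) is held level above the bare neck at (290,325). The jar sits in its pocket and the keeper is off to the right at (570,400). Handing in.

```bash
python3 -c "
from bench import manip, imaging, workorder
print(workorder.job_done())"
```

```text
the job is handed in; nothing more can be done
None
```

I handed the job in at about 9.7 s, with no verdict returned: the keeper arm is swung about 1.45 rad clear, and the unscrewed cap is held level about 3 cm above the mouth of the jar, which is still down in its stand.

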